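Put the hand tools back in their fitted tray

TASK

Put the chisel, the screwdriver, the spanner and the tape measure back into the lift-out tool tray, each in the insert whose pocket is cut to its outline. Lay each one flat and fully down on the black floor of its pocket; the chisel and the screwdriver have their handles in the wide part of the pocket and the blade in the narrow part.

Things in the scene. Friction and masses are not known exactly. Their poses are not given: they have to be found in the camera images.
- chisel: Wood chisel lying flat: amber handle, steel blade; 29 x 215 mm, 29 mm high, 0.14 kg. Origin: underside, at mid-length and mid-width. y along it: handle (up to 29 mm wide) y = 0 to +108 mm, blade (18 mm wide, 13 to 16 mm above the underside) to y = -108. z up. Grip the handle near y = +45, across x.
- screwdriver: Flat screwdriver lying flat: black handle, thin steel shaft; 27 x 210 mm, 25 mm high, 0.09 kg. Origin: underside, at mid-length and mid-width. y along it: handle (up to 28 mm wide) y = +7 to +105 mm, shaft (6 mm, 10 to 16 mm above the underside) to y = -105. z up. Grip the handle near y = +45, across x.
- spanner: Steel combination spanner lying flat: 26 x 159 mm, 8 mm thick, 0.075 kg. (The dark steel sheet on the right of the bench is 2 mm thick.) Origin: underside, middle. y along it (heads at y = -79 to -50 and +54 to +79, shank about 15 mm wide and 6 mm thick between them), z up. Grip the shank near y = +12, across x.
- tape_measure: Pocket tape measure lying flat: yellow-brown case with a black pad, 62 (x) x 81 (y) mm, 33 mm high, about 0.21 kg. Origin: underside; the case covers y = -28 to +40, the hook tab sticks out to y = -38 on one side. z up. Grip the case at y = +6, across x (62 mm).
- chisel_insert: Fixed grey plastic board, 83 (x) x 244 (y) x 25 mm, y = -167 to +77. Origin: underside, below the middle of the finger channel that crosses it at |y| < 23, cut to pocket depth. Pocket 20 mm deep, black floor at z 5: handle part 41 mm wide, y -47 to +69; blade part 30 wide, y -159 to -47. Home: the chisel's origin at x 0, y -45, z 5 mm, its y axis along the insert's.
- screwdriver_insert: Fixed grey plastic board, 83 (x) x 244 (y) x 25 mm, y = -167 to +77. Origin: underside, below the middle of the finger channel that crosses it at |y| < 23, cut to pocket depth. Pocket 20 mm deep, black floor at z 5: handle part 40 mm wide, y -44 to +66; shaft part 18 wide, y -156 to -44. Home: the screwdriver's origin at x 0, y -45, z 5 mm, its y axis along the insert's.
- spanner_insert: Fixed grey plastic board, 83 (x) x 244 (y) x 25 mm, y = -167 to +77. Origin: underside, below the middle of the finger channel that crosses it at |y| < 23, cut to pocket depth. Dumbbell pocket 10 mm deep, black floor at z 15: heads 38 mm wide, y -94 to -58 and +38 to +70; 27 wide between. Home: the spanner's origin at x 0, y -12, z 15 mm, its y along the insert's, either way round.
- tape_insert: Fixed grey plastic board, 83 (x) x 244 (y) x 25 mm, y = -167 to +77. Origin: underside, below the middle of the finger channel that crosses it at |y| < 23, cut to pocket depth. Rectangular pocket 20 mm deep, 74 wide, y -50 to +40, black floor at z 5. Home: the tape measure's origin at x 0, y -5, z 5 mm, its y axis along the insert's, either way round.
- tool_tray: Fixed grey sheet-steel lift-out tray, 250 (x) x 342 (y) mm, floor 3 mm thick, rim 15 mm high. Origin: underside, middle. The four inserts, equal in size, lie side by side along its y at 84 mm pitch in any order, finger channels in one line, their y axes along the tray's -x, their undersides 3 mm and tops 28 mm above the bench.
There are look-alikes about, which are no part of the job. Of the things that look like the spanner, the larger one is meant.

How it is judged:
By the outcome, as a careful person would: the job done as asked, in the order asked, and still so for the second after the job is handed in, with the robot touching nothing.
It also fails if it takes over 96 s, if anything falls off the work surface, if the arm or the gripper's body presses on something with over 40 N, if the wrist force passes 120 N, or if a joint passes its speed limit or range.

ROBOT

A 6-joint arm with a two-finger parallel gripper is mounted at the origin on a cart in front of the work surface, level with it; the furniture and walls round the work are solid. World frame = base frame: x ahead of the robot, y to its left, z up, the work surface at z = 0. Lengths are in m, angles in rad, forces in N, time in s.
With the tool pointing down it reaches from about 0.275 to 0.775 m from the base axis. Payload 14.6 kg.
Tool frame: the origin (TCP) lies at the very end of the fingers, on their centre line; the grasp point (between the pads) lies 19 mm behind it; z points along the fingers, y is the line along which they close (so a half turn about z gives the same grasp; the last joint's range is limited). The gripper opens to 85 mm and grips with 20 to 120 N. Pads are 22 mm wide; open, the fingers measure 114 mm over their backs; the gripper's body (76 mm by 85 mm) begins 54 mm behind the grasp point. The pads swing forward as they close: fully open they stand 13 mm farther back than shut.
Start: joints at [1.064, 0.263, -0.048, 1.259, 0, 1.415], TCP at [0.181, 0.493, 0.231] pointing down, gripper open.
Joint ranges: [-2.65, 2.65], [-0.89, 1.7], [-1.18, 1.37], [-2.13, 2.11], [-1.35, 1.29], [-3.14, 3.14]. Speed limits (rad/s): [1.89, 1.89, 2.57, 2.79, 3.14, 3.14].

INTERFACE

Orientations are given as a 3x3 rotation matrix whose columns are the frame's x, y, z axes.
In Python, from plant import bot gives the robot as it stands. The module is installed in compiled form; this text tells all that it offers.
- The arm moves only by the tool step_arm, never from a script. Its arguments are lists of equal length, an entry for each row: "xyz": the shift along the tool's x, y, z in mm, a list of three; "angular": the turn, a rotation vector about the tool's x, y, z in rad, a list of three; "fingers": the finger opening in mm, from 0 to 85.4. In form: {"xyz": [[tx, ty, tz], ...], "angular": [[ax, ay, az], ...], "fingers": [fingers, ...]}. A call has exactly 8 rows; each row shifts and turns the commanded pose from where the row before left it, along the tool's axes as they then stand; what a row does not reach is not made up. A row lasts 1/12 s, in which the tool goes at most 41.7 mm and 7.16 degrees, less where a joint would pass 70% of its speed; a pose out of reach is approached as far as the arm can. A call with a gripper value outside its range is refused whole. The fingers move at their own pace and stop on an object; "grip_force" is the grip in N (left out, the last holds). Time passes only in rows, so rows that do not move let the fingers close, or fill a call up. It gives the time, the measured TCP pose, the force, the opening and the grip force at its end, in the units of the state.
- bot.read_state(): the state, without advancing time (a new reading comes with each control period).
- bot.read_camera(name): name is "scene" or "top"; returns a dict with "img" (384x512x3 uint8, blue, green, red), "intrinsics" (3x3 intrinsics, pixels), "position" and "orientation" of the camera in the world. Camera axes: x right, y down, z forward; pixel columns grow to the right and rows downward; lengths in m; the calibration is good to about 2 mm. A picture is of the moment at which its call begins. There is no depth.
- bot.sign_off(): hands the job in; it is judged then, once.
The state is a dict: "t": time; "joints": joint angles; "joint_velocities": joint speeds; "joint_torque": joint torques, N m; "eef_pos": TCP position; "eef_rot": TCP orientation; "contact_force": force on the tool from outside, world axes, zero at the start; "moment": the same for the moment, N m; "width": finger opening in m; "grasp_force": force on a finger pad.
Only numpy, scipy, OpenCV 4.12 (cv2) and the standard library are available. Lean on these libraries where they do the work, as an engineer would, in place of code of your own. Each camera call takes 0.05 s, during which the arm holds its last target. There are 200 camera calls.

## Working session

There is one attempt and no reset: what is moved stays moved. The work goes in short steps, Python scripts to look and compute and a tool call to move; the robot and the scene stay as the last step left them, time stands still between calls to the robot, and variables do not carry over. Pictures are saved under pics/ and viewed, at most 17 in all, crops included, and the job is handed in when it is done.

Besides the shell and the picture viewer there is one more tool, called as name(argument=value, ...) on one line, values as JSON. step_arm: Moves the arm, as the interface text tells. Its arguments: {"type":"object","properties":{"xyz":{"type":"array","items":{"type":"array","items":{"type":"number"}}},"angular":{"type":"array","items":{"type":"array","items":{"type":"number"}}},"fingers":{"type":"array","items":{"type":"number"}},"grip_force":{"type":"number"}},"required":["xyz","angular","fingers"]}

```bash
mkdir -p pics; python3 - <<'E'
from plant import bot
import cv2,numpy as np
for n in("scene","top"):
    c=bot.read_camera(n);cv2.imwrite(f"pics/{n}0.png",c["img"]);print(n,c["intrinsics"],c["position"],c["orientation"])
    cv2.imwrite(f"pics/{n}0b.png",cv2.resize(c["img"],(800,600),interpolation=cv2.INTER_CUBIC))
s=bot.read_state();print(s["t"],s["eef_pos"],s["eef_rot"])
E
```

```text
scene [[408.08777774   0.         257.9947765 ]
 [  0.         408.08777774 197.22172946]
 [  0.           0.           1.        ]] [-0.17432267 -1.03094893  0.85552695] [[ 0.73703329 -0.42076588  0.52890264]
 [-0.67576989 -0.44627009  0.58666691]
 [-0.01081599 -0.78980952 -0.61325683]]
top [[373.17977834   0.         257.81983241]
 [  0.         373.17977834 196.22046889]
 [  0.           0.           1.        ]] [ 0.12726868 -0.27480772  1.51915895] [[ 0.11970381 -0.96394262  0.23766705]
 [-0.99279276 -0.11761775  0.02299146]
 [ 0.00579142 -0.23870629 -0.97107454]]
0.1 [0.18079038 0.49262806 0.23089082] [[-9.38752900e-01  3.44590738e-01 -4.64750023e-04]
 [ 3.44591017e-01  9.38752557e-01 -8.16764819e-04]
 [ 1.54835680e-04 -9.26889026e-04 -9.99999558e-01]]
```

View pics/scene0b.png

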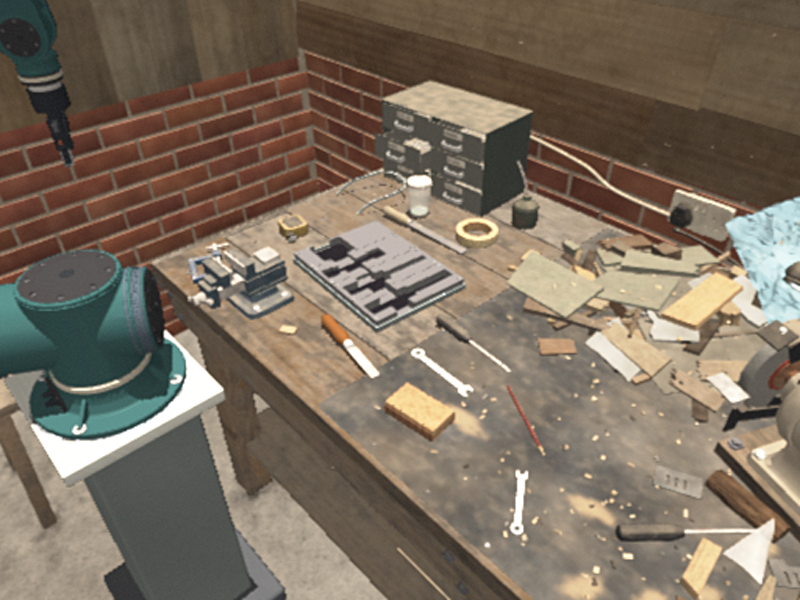

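View pics/top0b.png

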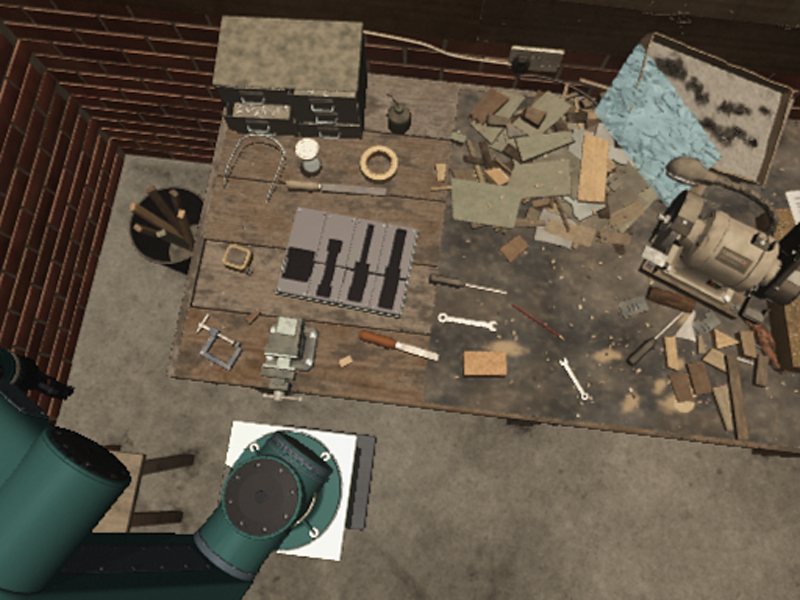

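The top view (800x600) shows these candidates:
- **Chisel:** amber one at (400,345). The one behind at (335,187) is a look-alike.
- **Screwdriver:** (467,283). There is another at (655,335).
- **Spanner:** the larger is at (467,322), the smaller at (573,380).
- **Tape measure:** (238,257). The tape roll is at (378,162).
- **Tray:** centre around (348,263).

I'll check these in a close crop.

```bash
cat > h.py <<'E'
import numpy as np,cv2
from plant import bot
def ray(c,uv,z):
    uv=np.atleast_2d(np.asarray(uv,float));d=np.c_[uv,np.ones(len(uv))]@np.linalg.inv(c["intrinsics"]).T@np.array(c["orientation"]).T
    p=np.array(c["position"]);return p+d*((z-p[2])/d[:,2])[:,None]
def proj(c,P):
    q=(np.atleast_2d(P)-np.array(c["position"]))@np.array(c["orientation"])@np.array(c["intrinsics"]).T
    return q[:,:2]/q[:,2:]
E
python3 - <<'E'
from h import *
c=bot.read_camera("top");im=c["img"][128:240,135:335]
cv2.imwrite("pics/crop1.png",cv2.resize(im,None,fx=4,fy=4,interpolation=cv2.INTER_CUBIC))
s=bot.read_camera("scene");im=s["img"][130:260,160:335]
cv2.imwrite("pics/crop2.png",cv2.resize(im,None,fx=4.5,fy=4.5,interpolation=cv2.INTER_CUBIC))
E
```

```text
(no output)
```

View pics/crop1.png

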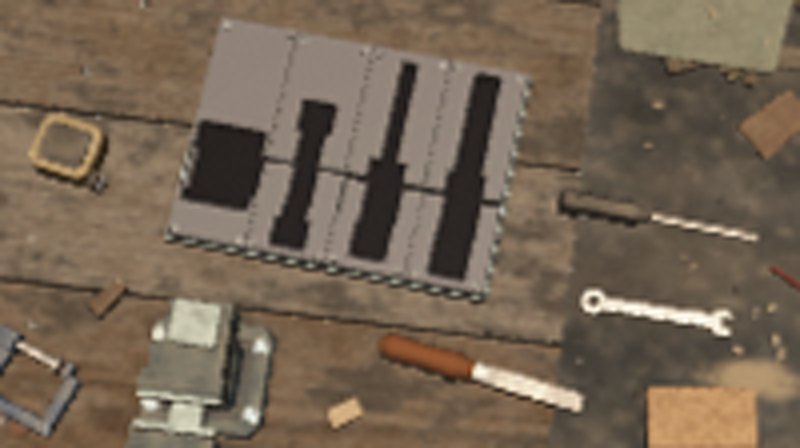

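View pics/crop2.png

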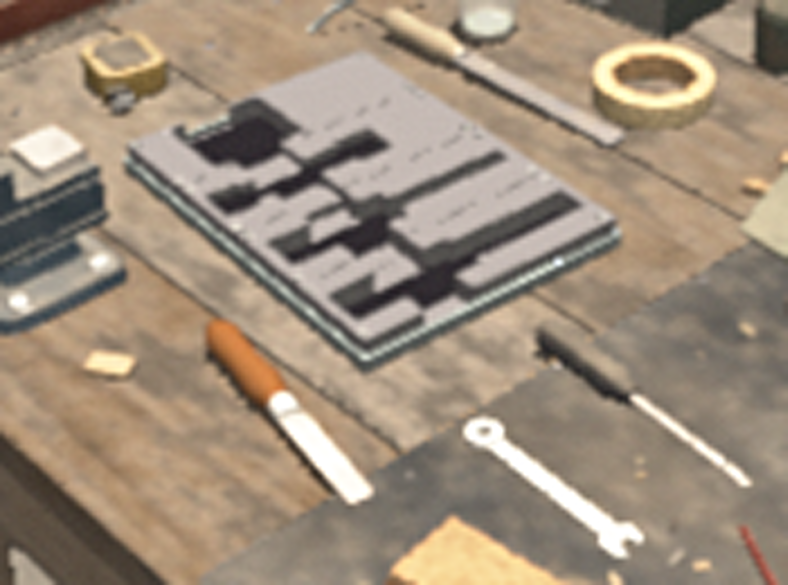

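The top crop (x4, offset 135,128) and the scene crop (x4.5, offset 160,130) agree. The pockets from left to right are tape, spanner, screwdriver, chisel, with the handle parts towards the robot. The chosen tools match their descriptions:
- **Chisel:** top (384,345)→(578,403).
- **Screwdriver:** (562,202)→(756,238).
- **Spanner:** (583,300)→(731,322).
- **Tape measure:** (68,148), hook at (98,185).

```bash
cat > m.py <<'E'
from h import *
t=bot.read_camera("top");s=bot.read_camera("scene")
T=lambda p:np.array(p)/4.+[135,128]-.375
S=lambda p:np.array(p)/4.5+[160,130]-.39
def show(n,tp,sp,z):
    a=ray(t,T(tp),z);b=ray(s,S(sp),z);print(n,'top',(a[:,:2]*1e3).round(0).tolist(),'scene',(b[:,:2]*1e3).round(0).tolist())
show('board TL TR BR BL',[(222,20),(530,78),(487,291),(176,230)],[(365,55),(618,228),(368,345),(130,148)],.028)
show('chisel',[(382,344),(581,403)],[(210,335),(358,494)],.0145)
show('driver',[(562,200),(757,238)],[(540,335),(748,484)],.0145)
show('spanner',[(582,299),(732,322)],[(464,431),(641,547)],.007)
# masks
def blob(c,roi,f,z,n):
    x0,y0,x1,y1=roi;im=c["img"][y0:y1,x0:x1];hsv=cv2.cvtColor(im,cv2.COLOR_BGR2HSV);m=f(im.astype(int),hsv).astype(np.uint8)
    k,l,st,ce=cv2.connectedComponentsWithStats(m);i=1+st[1:,4].argmax();ys,xs=np.where(l==i)
    P=ray(c,np.c_[xs+x0,ys+y0],z)[:,:2]*1e3
    r=cv2.minAreaRect(P.astype(np.float32));mu=P.mean(0);w,v=np.linalg.eigh(np.cov(P.T));d=v[:,1]
    print(n,len(P),'mean',mu.round(1),'dir',np.degrees(np.arctan2(d[1],d[0])).round(1),'rect',np.round(r[0],1),np.round(r[1],1),round(r[2],1),'ends',(mu+np.outer([((P-mu)@d).min(),((P-mu)@d).max()],d)).round(0).tolist())
E
cat > m1.py <<'E'
from m import *
am=lambda b,h:(h[...,0]<14)&(h[...,1]>140)&(h[...,2]>80)
wh=lambda b,h:(h[...,2]>150)&(h[...,1]<60)
ye=lambda b,h:(h[...,0]>14)&(h[...,0]<32)&(h[...,1]>75)&(h[...,2]>110)
blob(t,(228,208,258,226),am,.0145,'ch handle top');blob(s,(200,195,230,225),am,.0145,'ch handle sc')
blob(t,(250,215,284,234),wh,.0145,'ch blade top');blob(s,(216,214,245,244),wh,.0145,'ch blade sc')
blob(t,(275,195,322,215),wh,.008,'spanner top');blob(s,(260,218,305,256),wh,.008,'spanner sc')
blob(t,(293,176,328,192),wh,.014,'shaft top');blob(s,(294,214,330,240),wh,.014,'shaft sc')
blob(t,(138,152,166,178),ye,.033,'tape top');blob(s,(170,130,202,160),ye,.025,'tape sc')
E
python3 m1.py
```

```text
board TL TR BR BL top [[736.0, 82.0], [710.0, -253.0], [474.0, -236.0], [499.0, 92.0]] scene [[734.0, 75.0], [703.0, -261.0], [468.0, -238.0], [494.0, 94.0]]
chisel top [[409.0, -135.0], [373.0, -344.0]] scene [[402.0, -136.0], [372.0, -338.0]]
driver top [[584.0, -302.0], [568.0, -509.0]] scene [[578.0, -302.0], [567.0, -508.0]]
spanner top [[482.0, -334.0], [477.0, -491.0]] scene [[472.0, -335.0], [478.0, -494.0]]
ch handle top 127 mean [ 402.3 -181.8] dir 80.7 rect [ 402.2 -181.5] [96.1 24.5] 80.8 ends [[395.0, -229.0], [410.0, -134.0]]
ch handle sc 147 mean [ 401.7 -175.9] dir 78.0 rect [ 401.7 -174.2] [100.9  26.6] 80.5 ends [[391.0, -224.0], [413.0, -125.0]]
ch blade top 118 mean [ 382.6 -288.5] dir 79.7 rect [ 383.5 -287.4] [113.4  18.3] 78.3 ends [[373.0, -343.0], [393.0, -231.0]]
ch blade sc 192 mean [ 382.2 -287.2] dir 79.5 rect [ 382.8 -283.9] [124.7  22.6] 80.3 ends [[371.0, -345.0], [394.0, -223.0]]
spanner top 149 mean [ 478.6 -412.7] dir 87.6 rect [ 478.6 -411.6] [156.5  26.5] 87.8 ends [[475.0, -490.0], [482.0, -333.0]]
spanner sc 471 mean [ 496.5 -419.2] dir 78.4 rect [ 515.  -414.6] [164.9 105.8] 86.6 ends [[481.0, -497.0], [514.0, -336.0]]
shaft top 21 mean [ 571.4 -479.2] dir 83.6 rect [ 571.7 -480. ] [50.6  7.6] 83.9 ends [[569.0, -505.0], [574.0, -455.0]]
shaft sc 181 mean [ 557.8 -465.2] dir 67.8 rect [ 569.8 -455.4] [100.2  80.1] 42.8 ends [[543.0, -501.0], [586.0, -395.0]]
tape top 431 mean [561.5 220.4] dir 86.3 rect [566.6 217.1] [ 96.5 118.6] 7.0 ends [[557.0, 150.0], [566.0, 284.0]]
tape sc 167 mean [581.7 217.8] dir 52.0 rect [578.1 224.7] [135.2  79.5] 49.4 ends [[541.0, 166.0], [625.0, 273.0]]
```

step_arm(xyz=[[-18.4, -23.7, 0], [-18.4, -23.7, 0], [-18.4, -23.7, 0], [-18.4, -23.7, 0], [-18.4, -23.7, 0], [-18.4, -23.7, 0], [-18.4, -23.7, 0], [-18.4, -23.7, 0]], angular=[[0, 0, 0], [0, 0, 0], [0, 0, 0], [0, 0, 0], [0, 0, 0], [0, 0, 0], [0, 0, 0], [0, 0, 0]], fingers=[60, 60, 60, 60, 60, 60, 60, 60])

```text
t: 0.97
eef_pos: [0.2538, 0.2628, 0.2313]
eef_rot: [[-0.939, 0.344, 0.0], [0.344, 0.939, 0.0], [-0.0, 0.0, -1.0]]
contact_force: [0.4, 0.5, -0.9]
width: 0.0604
grasp_force: 0.0
```

step_arm(xyz=[[-18.4, -23.7, 0], [-18.4, -23.7, 0], [-18.4, -23.7, 0], [-18.4, -23.7, 0], [-18.4, -23.7, 0], [-18.4, -23.7, 0], [-18.4, -23.7, 0], [-18.4, -23.7, 0]], angular=[[0, 0, 0], [0, 0, 0], [0, 0, 0], [0, 0, 0], [0, 0, 0], [0, 0, 0], [0, 0, 0], [0, 0, 0]], fingers=[60, 60, 60, 60, 60, 60, 60, 60])

```text
t: 1.63
eef_pos: [0.3267, 0.0339, 0.2314]
eef_rot: [[-0.939, 0.345, 0.001], [0.345, 0.939, -0.0], [-0.001, 0.0, -1.0]]
contact_force: [0.7, 0.1, 0.4]
width: 0.0599
grasp_force: 0.0
```

step_arm(xyz=[[-18.4, -23.7, 0], [-18.4, -23.7, 0], [-18.4, -23.7, 0], [-18.4, -23.7, 0], [-18.4, -23.7, 0], [-18.4, -23.7, 0], [-18.4, -23.7, 0], [-18.4, -23.7, 0]], angular=[[0, 0, 0], [0, 0, 0], [0, 0, 0], [0, 0, 0], [0, 0, 0], [0, 0, 0], [0, 0, 0], [0, 0, 0]], fingers=[60, 60, 60, 60, 60, 60, 60, 60])

```text
t: 2.3
eef_pos: [0.3996, -0.1949, 0.2313]
eef_rot: [[-0.939, 0.345, 0.0], [0.345, 0.939, -0.0], [-0.0, -0.0, -1.0]]
contact_force: [1.0, 0.7, 0.3]
width: 0.0602
grasp_force: 0.0
```

step_arm(xyz=[[0, 0, 5], [0, 0, 5], [0, 0, 5], [0, 0, 5], [0, 0, 5], [0, 0, 5], [0, 0, 5], [0, 0, 5]], angular=[[0, 0, 0.0867], [0, 0, 0.0867], [0, 0, 0.0867], [0, 0, 0.0867], [0, 0, 0.0867], [0, 0, 0.0867], [0, 0, 0.0867], [0, 0, 0.0867]], fingers=[60, 60, 60, 60, 60, 60, 60, 60])

```text
t: 2.97
eef_pos: [0.3994, -0.1933, 0.191]
eef_rot: [[-0.498, 0.867, 0.0], [0.867, 0.498, 0.0], [0.0, 0.0, -1.0]]
contact_force: [-0.6, 0.5, -0.4]
width: 0.0597
grasp_force: 0.0
```

step_arm(xyz=[[0, 0, 5], [0, 0, 5], [0, 0, 5], [0, 0, 5], [0, 0, 5], [0, 0, 5], [0, 0, 5], [0, 0, 5]], angular=[[0, 0, 0.0867], [0, 0, 0.0867], [0, 0, 0.0867], [0, 0, 0.0867], [0, 0, 0.0867], [0, 0, 0.0867], [0, 0, 0.0867], [0, 0, 0.0867]], fingers=[60, 60, 60, 60, 60, 60, 60, 60])

```text
t: 3.63
eef_pos: [0.3994, -0.1933, 0.151]
eef_rot: [[0.172, 0.985, -0.0], [0.985, -0.172, 0.0], [0.0, -0.0, -1.0]]
contact_force: [0.7, -0.3, -0.5]
width: 0.0596
grasp_force: 0.0
```

step_arm(xyz=[[0, 0, 22], [0, 0, 22], [0, 0, 22], [0, 0, 22], [0, 0, 22], [0, 0, 22], [0, 0, 10], [0, 0, 5]], angular=[[0, 0, 0], [0, 0, 0], [0, 0, 0], [0, 0, 0], [0, 0, 0], [0, 0, 0], [0, 0, 0], [0, 0, 0]], fingers=[60, 60, 60, 60, 60, 60, 60, 60])

```text
t: 4.3
eef_pos: [0.3987, -0.1928, 0.0029]
eef_rot: [[0.167, 0.986, -0.002], [0.986, -0.167, 0.001], [0.001, -0.002, -1.0]]
contact_force: [0.1, -0.1, 0.4]
width: 0.0601
grasp_force: 0.0
```

```bash
python3 - <<'E'
from m import *
print(bot.read_state()["eef_pos"])
cv2.imwrite("pics/g1.png",np.hstack([cv2.resize(t["img"][190:250,215:295],None,fx=5,fy=5,interpolation=2),cv2.resize(s["img"][180:240,190:270],None,fx=5,fy=5,interpolation=2)]))
# pocket blacks
bl=lambda b,h:h[...,2]<60
blob(t,(243,145,262,200),bl,.02,'chisel pocket')
print(proj(t,[[.5477,-.2021,.028],[.5543,-.1184,.028],[.5609,-.0346,.028],[.5675,.0491,.028]])*4-[540,512]+1.5)
E
```

```text
board TL TR BR BL top [[736.0, 82.0], [710.0, -253.0], [474.0, -236.0], [499.0, 92.0]] scene [[734.0, 75.0], [703.0, -261.0], [468.0, -238.0], [494.0, 94.0]]
chisel top [[409.0, -135.0], [373.0, -344.0]] scene [[402.0, -136.0], [372.0, -338.0]]
driver top [[584.0, -302.0], [568.0, -509.0]] scene [[578.0, -302.0], [567.0, -508.0]]
spanner top [[482.0, -334.0], [477.0, -491.0]] scene [[472.0, -335.0], [478.0, -494.0]]
[ 0.39921815 -0.1931147   0.00390224]
chisel pocket 217 mean [ 630.2 -203.5] dir 177.9 rect [ 629.9 -200.1] [156.1  50.9] 5.0 ends [[710.0, -206.0], [554.0, -201.0]]
[[463.40660929 218.63264822]
 [384.36655569 203.18161686]
 [305.5863019  187.78877784]
 [227.25364941 172.47601518]]
```

View pics/g1.png

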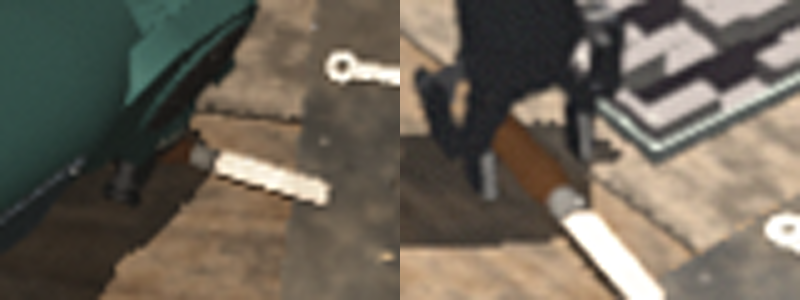

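The fingers straddle the chisel handle (scene half, ~(530,160)). The thin dark line across the tray is the channel's far wall, which is consistent with my predicted channel centre. I'll grip and lift.

step_arm(xyz=[[0, 0, 0], [0, 0, 0], [0, 0, 0], [0, 0, 0], [0, 0, 0], [0, 0, 0], [0, 0, 0], [0, 0, 0]], angular=[[0, 0, 0], [0, 0, 0], [0, 0, 0], [0, 0, 0], [0, 0, 0], [0, 0, 0], [0, 0, 0], [0, 0, 0]], fingers=[10, 10, 10, 10, 10, 10, 10, 10], grip_force=60)

```text
t: 5.07
eef_pos: [0.3999, -0.1936, 0.0053]
eef_rot: [[0.167, 0.986, 0.001], [0.986, -0.167, -0.001], [-0.001, 0.001, -1.0]]
contact_force: [-1.2, 1.5, 9.5]
width: 0.0268
grasp_force: 58.6
```

step_arm(xyz=[[0, 0, -10], [0, 0, -20], [0, 0, -20], [0, 0, -20], [0, 0, -20], [0, 0, -10], [0, 0, 0], [0, 0, 0]], angular=[[0, 0, 0], [0, 0, 0], [0, 0, 0], [0, 0, 0], [0, 0, 0], [0, 0, 0], [0, 0, 0], [0, 0, 0]], fingers=[10, 10, 10, 10, 10, 10, 10, 10])

```text
t: 5.73
eef_pos: [0.3997, -0.1934, 0.1046]
eef_rot: [[0.167, 0.986, 0.001], [0.986, -0.167, -0.001], [-0.001, 0.001, -1.0]]
contact_force: [0.2, -0.7, -2.4]
width: 0.0267
grasp_force: 60.1
```

step_arm(xyz=[[2, 18.3, 0], [2, 18.3, 0], [2, 18.3, 0], [2, 18.3, 0], [2, 18.3, 0], [2, 18.3, 0], [2, 18.3, 0], [2, 18.3, 0]], angular=[[0, 0, 0], [0, 0, 0], [0, 0, 0], [0, 0, 0], [0, 0, 0], [0, 0, 0], [0, 0, 0], [0, 0, 0]], fingers=[10, 10, 10, 10, 10, 10, 10, 10])

```text
t: 6.4
eef_pos: [0.5468, -0.2017, 0.1029]
eef_rot: [[0.167, 0.986, -0.002], [0.986, -0.167, 0.001], [0.001, -0.002, -1.0]]
contact_force: [-0.4, 0.4, -1.9]
width: 0.0267
grasp_force: 60.1
```

step_arm(xyz=[[0, 0, 0], [0, 0, 0], [0, 0, 0], [0, 0, 0], [0, 0, 0], [0, 0, 0], [0, 0, 0], [0, 0, 0]], angular=[[0, 0, -0.1037], [0, 0, -0.1037], [0, 0, -0.1037], [0, 0, -0.1037], [0, 0, -0.1037], [0, 0, -0.1037], [0, 0, -0.1037], [0, 0, -0.1037]], fingers=[10, 10, 10, 10, 10, 10, 10, 10])

```text
t: 7.07
eef_pos: [0.546, -0.2018, 0.1029]
eef_rot: [[-0.618, 0.786, -0.002], [0.786, 0.618, 0.001], [0.002, -0.001, -1.0]]
contact_force: [0.2, 0.6, -0.3]
width: 0.027
grasp_force: 60.1
```

step_arm(xyz=[[0, 0, 0], [0, 0, 0], [0, 0, 0], [0, 0, 0], [0, 0, 0], [0, 0, 0], [0, 0, 0], [0, 0, 0]], angular=[[0, 0, -0.1037], [0, 0, -0.1037], [0, 0, -0.1037], [0, 0, -0.1037], [0, 0, -0.1037], [0, 0, -0.1037], [0, 0, -0.1037], [0, 0, -0.1037]], fingers=[10, 10, 10, 10, 10, 10, 10, 10])

```text
t: 7.73
eef_pos: [0.546, -0.2018, 0.1029]
eef_rot: [[-0.997, 0.075, -0.002], [0.075, 0.997, 0.001], [0.002, 0.001, -1.0]]
contact_force: [0.2, -0.5, -1.7]
width: 0.0266
grasp_force: 60.1
```

step_arm(xyz=[[0, 0, 10], [0, 0, 10], [0, 0, 10], [0, 0, 10], [0, 0, 5], [0, 0, 0], [0, 0, 0], [0, 0, 0]], angular=[[0, 0, 0], [0, 0, 0], [0, 0, 0], [0, 0, 0], [0, 0, 0], [0, 0, 0], [0, 0, 0], [0, 0, 0]], fingers=[10, 10, 10, 10, 10, 10, 10, 10])

```text
t: 8.4
eef_pos: [0.5467, -0.2021, 0.0596]
eef_rot: [[-0.997, 0.08, 0.0], [0.08, 0.997, -0.0], [-0.0, -0.0, -1.0]]
contact_force: [-0.5, -0.4, -0.5]
width: 0.0267
grasp_force: 60.1
```

```bash
python3 - <<'E'
from h import *
t=bot.read_camera("top");s=bot.read_camera("scene")
print(bot.read_state()["eef_pos"])
cv2.imwrite("pics/p1.png",np.hstack([cv2.resize(t["img"][125:215,180:280],None,fx=4,fy=4,interpolation=2),cv2.resize(s["img"][130:220,205:305],None,fx=4,fy=4,interpolation=2)]))
E
```

```text
[ 0.54677083 -0.20217945  0.05976418]
```

View pics/p1.png

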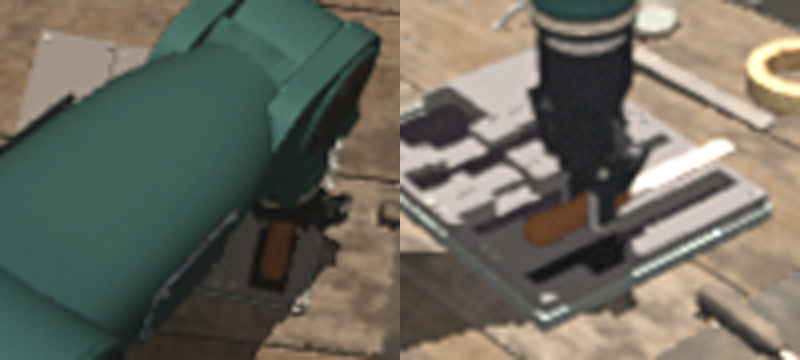

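```bash
python3 - <<'E' | tail -12
from h import *
t=bot.read_camera("top");im=cv2.imread("pics/top0.png")
h=cv2.cvtColor(im,cv2.COLOR_BGR2HSV);m=(h[...,2]<75).astype(np.uint8);m[:,:178]=0;m[:,268:]=0;m[:133]=0;m[200:]=0
k,l,st,ce=cv2.connectedComponentsWithStats(m)
iy=np.array([-.9969,.0785]);ey=np.array([.0785,.9969])
C=np.array([557.6,-76.5])
for i in range(1,k):
    if st[i,4]<40: continue
    ys,xs=np.where(l==i);P=ray(t,np.c_[xs,ys],.02)[:,:2]*1e3-C
    a=P@iy;b=P@ey
    for lo,hi in((-156,-110),(-110,-50),(25,65)):
        q=(a>lo)&(a<hi)
        if q.sum()>5: print(i,st[i],'a',lo,hi,'b mean',b[q].mean().round(1),b[q].min().round(0),b[q].max().round(0),q.sum(),'a range',a.min().round(0),a.max().round(0))
E
```

```text
1 [223 144  16  49 315] a -156 -110 b mean -35.1 -42.0 -28.0 36 a range -158.0 60.0
1 [223 144  16  49 315] a -110 -50 b mean -34.7 -42.0 -27.0 49 a range -158.0 60.0
1 [223 144  16  49 315] a 25 65 b mean -35.3 -54.0 -17.0 72 a range -158.0 60.0
2 [242 147  18  51 409] a -156 -110 b mean -119.2 -132.0 -106.0 66 a range -163.0 62.0
2 [242 147  18  51 409] a -110 -50 b mean -119.2 -133.0 -106.0 88 a range -163.0 62.0
2 [242 147  18  51 409] a 25 65 b mean -119.7 -139.0 -101.0 80 a range -163.0 62.0
3 [203 153  16  37 254] a -110 -50 b mean 49.4 32.0 66.0 83 a range -98.0 64.0
3 [203 153  16  37 254] a 25 65 b mean 48.7 31.0 66.0 71 a range -98.0 64.0
6 [181 158  21  22 337] a -110 -50 b mean 136.0 103.0 168.0 13 a range -53.0 34.0
6 [181 158  21  22 337] a 25 65 b mean 133.9 101.0 165.0 33 a range -53.0 34.0
```

```bash
python3 - <<'E' | tail -40
from h import *
iy=np.array([-.9969,.0785]);ey=np.array([.0785,.9969]);C=np.array([557.6,-76.5])
for n in("top","scene"):
    c=bot.read_camera(n);g=cv2.cvtColor(cv2.imread(f"pics/{n}0.png"),cv2.COLOR_BGR2GRAY)
    # brightness profile across tray at rim height, averaged over blade/handle zones, via remap sampling
    b=np.arange(-180,181,1.)
    for lo,hi in((-145,-100),(30,58)):
        pr=[]
        for a in range(lo,hi,3):
            w=C+np.outer(b,ey)+a*iy
            uv=proj(c,np.c_[w/1e3,np.full(len(b),.028)]).astype(np.float32)
            pr.append(cv2.remap(g,uv[:,:1],uv[:,1:],cv2.INTER_LINEAR).ravel())
        p=np.mean(pr,0);d=p<85
        e=np.flatnonzero(np.diff(d.astype(int)));print(n,lo,hi,[(int(b[i]),'in' if d[i+1] else 'out') for i in e],'wide max',p[60:300].max().round())
E
```

```text
top -145 -100 [(-135, 'in'), (-105, 'out'), (-45, 'in'), (-28, 'out')] wide max 139.0
top 30 58 [(-140, 'in'), (-101, 'out'), (-56, 'in'), (-17, 'out'), (29, 'in'), (65, 'out')] wide max 142.0
scene -145 -100 [(-170, 'in'), (-167, 'out'), (-131, 'in'), (-111, 'out'), (-38, 'in'), (-33, 'out')] wide max 192.0
scene 30 58 [(-170, 'in'), (-166, 'out'), (-137, 'in'), (-121, 'out'), (-111, 'in'), (-105, 'out'), (-53, 'in'), (-39, 'out'), (-28, 'in'), (-23, 'out'), (34, 'in'), (58, 'out')] wide max 192.0
```

step_arm(xyz=[[-2.5, 7, 0], [0, 0, 10], [0, 0, 10], [0, 0, 10], [0, 0, 8], [0, 0, 5], [0, 0, 2], [0, 0, 0]], angular=[[0, 0, 0], [0, 0, 0], [0, 0, 0], [0, 0, 0], [0, 0, 0], [0, 0, 0], [0, 0, 0], [0, 0, 0]], fingers=[10, 10, 10, 10, 10, 10, 10, 10])

```text
t: 9.32
eef_pos: [0.5492, -0.1951, 0.0138]
eef_rot: [[-0.997, 0.08, -0.001], [0.08, 0.997, 0.0], [0.001, 0.0, -1.0]]
contact_force: [-0.2, 0.8, -2.0]
width: 0.0263
grasp_force: 60.1
```

step_arm(xyz=[[0, 0, 0], [0, 0, 0], [0, 0, 0], [0, 0, 0], [0, 0, -5], [0, 0, -15], [0, 0, -30], [0, 0, -30]], angular=[[0, 0, 0], [0, 0, 0], [0, 0, 0], [0, 0, 0], [0, 0, 0], [0, 0, 0], [0, 0, 0], [0, 0, 0]], fingers=[48, 48, 48, 48, 48, 48, 48, 48])

```text
t: 9.98
eef_pos: [0.5489, -0.1949, 0.0951]
eef_rot: [[-0.997, 0.08, -0.001], [0.08, 0.997, 0.001], [0.002, 0.001, -1.0]]
contact_force: [1.1, 0.0, 1.0]
width: 0.0481
grasp_force: 0.0
```

step_arm(xyz=[[-5.2, -20.3, -5], [-5.2, -20.3, -5], [-5.2, -20.3, -5], [-5.2, -20.3, -5], [-5.2, -20.3, 0], [-5.2, -20.3, 0], [-5.2, -20.3, 0], [-5.2, -20.3, 0]], angular=[[0, 0, 0], [0, 0, 0], [0, 0, 0], [0, 0, 0], [0, 0, 0], [0, 0, 0], [0, 0, 0], [0, 0, 0]], fingers=[60, 60, 60, 60, 60, 60, 60, 60])

```text
t: 10.65
eef_pos: [0.5781, -0.3614, 0.1148]
eef_rot: [[-0.997, 0.08, 0.0], [0.08, 0.997, -0.0], [-0.0, -0.0, -1.0]]
contact_force: [0.2, 0.9, 0.3]
width: 0.0601
grasp_force: 0.0
```

step_arm(xyz=[[0, 0, 0], [0, 0, 0], [0, 0, 0], [0, 0, 0], [0, 0, 0], [0, 0, 0], [0, 0, 0], [0, 0, 0]], angular=[[0, 0, 0.0972], [0, 0, 0.0972], [0, 0, 0.0972], [0, 0, 0.0972], [0, 0, 0.0972], [0, 0, 0.0972], [0, 0, 0.0972], [0, 0, 0.0972]], fingers=[60, 60, 60, 60, 60, 60, 60, 60])

```text
t: 11.32
eef_pos: [0.5781, -0.3604, 0.1147]
eef_rot: [[-0.651, 0.759, 0.0], [0.759, 0.651, -0.0], [-0.0, 0.0, -1.0]]
contact_force: [-0.6, -0.0, -0.7]
width: 0.0598
grasp_force: 0.0
```

step_arm(xyz=[[0, 0, 7], [0, 0, 7], [0, 0, 7], [0, 0, 7], [0, 0, 7], [0, 0, 7], [0, 0, 7], [0, 0, 7]], angular=[[0, 0, 0.0972], [0, 0, 0.0972], [0, 0, 0.0972], [0, 0, 0.0972], [0, 0, 0.0972], [0, 0, 0.0972], [0, 0, 0.0972], [0, 0, 0.0972]], fingers=[60, 60, 60, 60, 60, 60, 60, 60])

```text
t: 11.98
eef_pos: [0.5781, -0.3604, 0.0584]
eef_rot: [[0.069, 0.998, 0.0], [0.998, -0.069, -0.0], [-0.0, 0.0, -1.0]]
contact_force: [-1.1, 0.8, 0.5]
width: 0.06
grasp_force: 0.0
```

```bash
python3 - <<'E'
from h import *
t=bot.read_camera("top");s=bot.read_camera("scene")
print(bot.read_state()["eef_pos"])
cv2.imwrite("pics/p2.png",np.hstack([cv2.resize(t["img"][130:230,230:330],None,fx=4,fy=4,interpolation=2),cv2.resize(s["img"][140:240,235:335],None,fx=4,fy=4,interpolation=2)]))
E
```

```text
[ 0.57761529 -0.36011026  0.0576581 ]
```

View pics/p2.png

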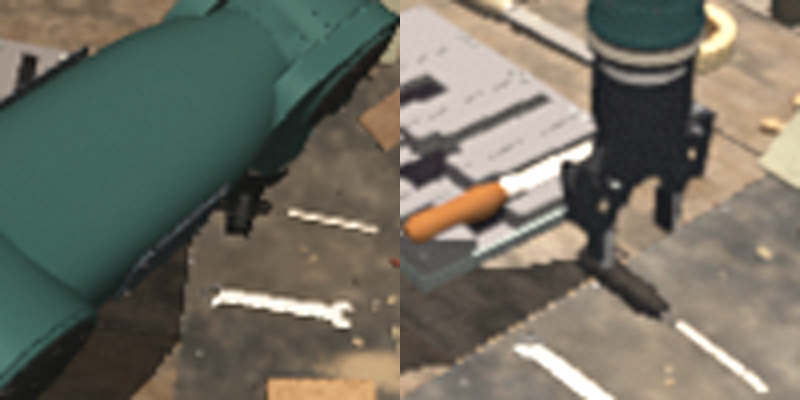

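The chisel lies in its pocket. The screwdriver handle is between the fingers, below the gripper at (620,280) in the scene half.

step_arm(xyz=[[0, 0, 12], [0, 0, 12], [0, 0, 12], [0, 0, 10], [0, 0, 6], [0, 0, 0], [0, 0, 0], [0, 0, 0]], angular=[[0, 0, 0], [0, 0, 0], [0, 0, 0], [0, 0, 0], [0, 0, 0], [0, 0, 0], [0, 0, 0], [0, 0, 0]], fingers=[60, 60, 60, 60, 60, 60, 10, 10])

```text
t: 12.75
eef_pos: [0.5784, -0.3607, 0.007]
eef_rot: [[0.064, 0.998, 0.001], [0.998, -0.064, -0.001], [-0.001, 0.001, -1.0]]
contact_force: [0.3, 0.7, -0.4]
width: 0.0367
grasp_force: 0.0
```

step_arm(xyz=[[0, 0, 0], [0, 0, 0], [0, 0, 0], [0, 0, 0], [0, 0, 0], [0, 0, 0], [0, 0, 0], [0, 0, 0]], angular=[[0, 0, 0], [0, 0, 0], [0, 0, 0], [0, 0, 0], [0, 0, 0], [0, 0, 0], [0, 0, 0], [0, 0, 0]], fingers=[10, 10, 10, 10, 10, 10, 10, 10])

```text
t: 13.42
eef_pos: [0.5785, -0.3607, 0.0074]
eef_rot: [[0.064, 0.998, 0.001], [0.998, -0.064, -0.001], [-0.001, 0.001, -1.0]]
contact_force: [-1.7, 0.8, 6.0]
width: 0.0245
grasp_force: 59.1
```

step_arm(xyz=[[0, 0, -10], [0, 0, -20], [0, 0, -20], [0, 0, -20], [0, 0, -20], [0, 0, -10], [0, 0, 0], [0, 0, 0]], angular=[[0, 0, 0], [0, 0, 0], [0, 0, 0], [0, 0, 0], [0, 0, 0], [0, 0, 0], [0, 0, 0], [0, 0, 0]], fingers=[10, 10, 10, 10, 10, 10, 10, 10])

```text
t: 14.08
eef_pos: [0.5781, -0.3605, 0.1064]
eef_rot: [[0.064, 0.998, 0.0], [0.998, -0.064, -0.0], [-0.0, 0.001, -1.0]]
contact_force: [-0.7, -0.9, -0.5]
width: 0.024
grasp_force: 59.2
```

step_arm(xyz=[[30.9, -4.6, 0], [30.9, -4.6, 0], [30.9, -4.6, 0], [30.9, -4.6, 0], [30.9, -4.6, 0], [30.9, -4.6, 0], [30.9, -4.6, 0], [30.9, -4.6, 0]], angular=[[0, 0, 0], [0, 0, 0], [0, 0, 0], [0, 0, 0], [0, 0, 0], [0, 0, 0], [0, 0, 0], [0, 0, 0]], fingers=[10, 10, 10, 10, 10, 10, 10, 10])

```text
t: 14.75
eef_pos: [0.5561, -0.1097, 0.1049]
eef_rot: [[0.064, 0.998, -0.002], [0.998, -0.064, 0.001], [0.001, -0.002, -1.0]]
contact_force: [0.4, -0.1, -0.0]
width: 0.0245
grasp_force: 59.2
```

step_arm(xyz=[[0, 0, 0], [0, 0, 0], [0, 0, 0], [0, 0, 0], [0, 0, 0], [0, 0, 0], [0, 0, 0], [0, 0, 0]], angular=[[0, 0, -0.0973], [0, 0, -0.0973], [0, 0, -0.0973], [0, 0, -0.0973], [0, 0, -0.0973], [0, 0, -0.0973], [0, 0, -0.0973], [0, 0, -0.0973]], fingers=[10, 10, 10, 10, 10, 10, 10, 10])

```text
t: 15.42
eef_pos: [0.5564, -0.1111, 0.1049]
eef_rot: [[-0.659, 0.752, -0.002], [0.752, 0.659, 0.001], [0.002, -0.001, -1.0]]
contact_force: [0.4, -0.4, -1.2]
width: 0.0241
grasp_force: 59.2
```

step_arm(xyz=[[0, 0, 0], [0, 0, 0], [0, 0, 0], [0, 0, 0], [0, 0, 0], [0, 0, 0], [0, 0, 0], [0, 0, 0]], angular=[[0, 0, -0.0973], [0, 0, -0.0973], [0, 0, -0.0973], [0, 0, -0.0973], [0, 0, -0.0973], [0, 0, -0.0973], [0, 0, -0.0973], [0, 0, -0.0973]], fingers=[10, 10, 10, 10, 10, 10, 10, 10])

```text
t: 16.08
eef_pos: [0.5564, -0.1111, 0.1049]
eef_rot: [[-0.997, 0.073, -0.002], [0.073, 0.997, 0.001], [0.002, 0.001, -1.0]]
contact_force: [0.3, -0.0, -0.5]
width: 0.0247
grasp_force: 59.2
```

step_arm(xyz=[[0, 0, 10], [0, 0, 10], [0, 0, 10], [0, 0, 10], [0, 0, 10], [0, 0, 5], [0, 0, 0], [0, 0, 0]], angular=[[0, 0, 0], [0, 0, 0], [0, 0, 0], [0, 0, 0], [0, 0, 0], [0, 0, 0], [0, 0, 0], [0, 0, 0]], fingers=[10, 10, 10, 10, 10, 10, 10, 10])

```text
t: 16.75
eef_pos: [0.5571, -0.1114, 0.0511]
eef_rot: [[-0.997, 0.078, -0.0], [0.078, 0.997, 0.0], [0.0, 0.0, -1.0]]
contact_force: [0.5, 0.0, -1.0]
width: 0.0241
grasp_force: 59.2
```

```bash
python3 - <<'E'
from h import *
t=bot.read_camera("top");s=bot.read_camera("scene")
print(bot.read_state()["eef_pos"])
cv2.imwrite("pics/p3.png",np.hstack([cv2.resize(t["img"][125:215,180:280],None,fx=4,fy=4,interpolation=2),cv2.resize(s["img"][130:220,205:305],None,fx=4,fy=4,interpolation=2)]))
E
```

```text
[ 0.55751269 -0.11152313  0.05171709]
```

View pics/p3.png

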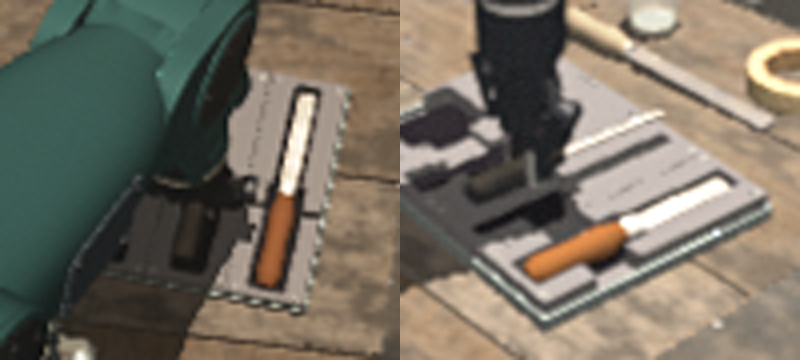

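The chisel sits flat in its pocket (280,190). The screwdriver hangs parallel over its own pocket (195,235), so I'll lower it.

step_arm(xyz=[[0, 0, 8], [0, 0, 8], [0, 0, 8], [0, 0, 6], [0, 0, 4], [0, 0, 3], [0, 0, 0], [0, 0, 0]], angular=[[0, 0, 0], [0, 0, 0], [0, 0, 0], [0, 0, 0], [0, 0, 0], [0, 0, 0], [0, 0, 0], [0, 0, 0]], fingers=[10, 10, 10, 10, 10, 10, 10, 10])

```text
t: 17.52
eef_pos: [0.5572, -0.1114, 0.0142]
eef_rot: [[-0.997, 0.078, -0.0], [0.078, 0.997, 0.0], [0.0, 0.0, -1.0]]
contact_force: [-0.2, 0.9, -0.4]
width: 0.0244
grasp_force: 59.2
```

step_arm(xyz=[[0, 0, 0], [0, 0, 0], [0, 0, 0], [0, 0, 0], [0, 0, -10], [0, 0, -30], [0, 0, -30], [0, 0, -30]], angular=[[0, 0, 0], [0, 0, 0], [0, 0, 0], [0, 0, 0], [0, 0, 0], [0, 0, 0], [0, 0, 0], [0, 0, 0]], fingers=[45, 45, 45, 45, 45, 45, 45, 45])

```text
t: 18.18
eef_pos: [0.5568, -0.1113, 0.1162]
eef_rot: [[-0.997, 0.078, -0.0], [0.078, 0.997, 0.0], [0.0, 0.0, -1.0]]
contact_force: [1.2, -0.9, 0.0]
width: 0.0448
grasp_force: 0.0
```

step_arm(xyz=[[3.5, -18.4, 0], [3.5, -18.4, 0], [3.5, -18.4, 0], [3.5, -18.4, 0], [3.5, -18.4, 0], [3.5, -18.4, 0], [3.5, -18.4, 0], [3.5, -18.4, 0]], angular=[[0, 0, 0], [0, 0, 0], [0, 0, 0], [0, 0, 0], [0, 0, 0], [0, 0, 0], [0, 0, 0], [0, 0, 0]], fingers=[45, 45, 45, 45, 45, 45, 45, 45])

```text
t: 18.85
eef_pos: [0.5175, -0.2568, 0.1152]
eef_rot: [[-0.997, 0.078, 0.0], [0.078, 0.997, -0.0], [-0.0, -0.0, -1.0]]
contact_force: [0.2, 0.3, -0.5]
width: 0.0454
grasp_force: 0.0
```

step_arm(xyz=[[3.5, -18.4, 0], [3.5, -18.4, 0], [3.5, -18.4, 0], [3.5, -18.4, 0], [3.5, -18.4, 0], [3.5, -18.4, 0], [3.5, -18.4, 0], [3.5, -18.4, 0]], angular=[[0, 0, 0], [0, 0, 0], [0, 0, 0], [0, 0, 0], [0, 0, 0], [0, 0, 0], [0, 0, 0], [0, 0, 0]], fingers=[45, 45, 45, 45, 45, 45, 45, 45])

```text
t: 19.52
eef_pos: [0.478, -0.4014, 0.1152]
eef_rot: [[-0.997, 0.078, 0.0], [0.078, 0.997, -0.0], [-0.0, -0.0, -1.0]]
contact_force: [0.4, -0.5, 0.1]
width: 0.0448
grasp_force: 0.0
```

step_arm(xyz=[[0, 0, 0], [0, 0, 0], [0, 0, 0], [0, 0, 0], [0, 0, 0], [0, 0, 0], [0, 0, 0], [0, 0, 0]], angular=[[0, 0, 0.0949], [0, 0, 0.0949], [0, 0, 0.0949], [0, 0, 0.0949], [0, 0, 0.0949], [0, 0, 0.0949], [0, 0, 0.0949], [0, 0, 0.0949]], fingers=[45, 45, 45, 45, 45, 45, 45, 45])

```text
t: 20.18
eef_pos: [0.4784, -0.4005, 0.1152]
eef_rot: [[-0.666, 0.746, 0.0], [0.746, 0.666, -0.0], [-0.0, 0.0, -1.0]]
contact_force: [0.2, -0.4, -0.3]
width: 0.0453
grasp_force: 0.0
```

step_arm(xyz=[[0, 0, 9], [0, 0, 9], [0, 0, 9], [0, 0, 9], [0, 0, 9], [0, 0, 9], [0, 0, 9], [0, 0, 9]], angular=[[0, 0, 0.0949], [0, 0, 0.0949], [0, 0, 0.0949], [0, 0, 0.0949], [0, 0, 0.0949], [0, 0, 0.0949], [0, 0, 0.0949], [0, 0, 0.0949]], fingers=[45, 45, 45, 45, 45, 45, 45, 45])

```text
t: 20.85
eef_pos: [0.4784, -0.4006, 0.0427]
eef_rot: [[0.031, 1.0, 0.0], [1.0, -0.031, -0.0], [-0.0, 0.0, -1.0]]
contact_force: [-0.9, -0.6, 0.8]
width: 0.045
grasp_force: 0.0
```

```bash
python3 - <<'E'
from h import *
t=bot.read_camera("top");s=bot.read_camera("scene")
print(bot.read_state()["eef_pos"])
cv2.imwrite("pics/p4.png",np.hstack([cv2.resize(t["img"][130:230,230:330],None,fx=4,fy=4,interpolation=2),cv2.resize(s["img"][150:260,215:315],(400,400),interpolation=2)]))
E
```

```text
[ 0.47792704 -0.4000437   0.04184636]
```

View pics/p4.png

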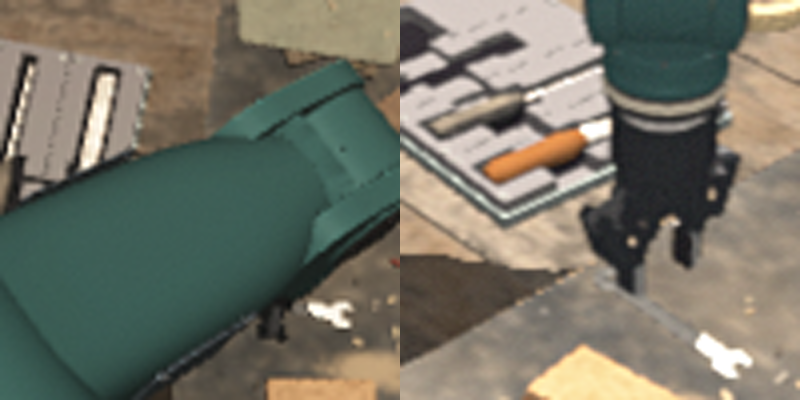

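The screwdriver and chisel both lie in their pockets. The fingers are above the spanner shank at about (650,305), so I'll descend and grip.

step_arm(xyz=[[0, 0, 10], [0, 0, 10], [0, 0, 10], [0, 0, 5], [0, 0, 2.5], [0, 0, 0], [0, 0, 0], [0, 0, 0]], angular=[[0, 0, 0], [0, 0, 0], [0, 0, 0], [0, 0, 0], [0, 0, 0], [0, 0, 0], [0, 0, 0], [0, 0, 0]], fingers=[45, 45, 45, 45, 45, 45, 45, 5])

```text
t: 21.62
eef_pos: [0.4786, -0.4007, 0.0051]
eef_rot: [[0.026, 1.0, 0.0], [1.0, -0.026, -0.0], [-0.0, 0.0, -1.0]]
contact_force: [-0.5, -0.0, -1.0]
width: 0.0343
grasp_force: 0.0
```

step_arm(xyz=[[0, 0, 0], [0, 0, 0], [0, 0, 0], [0, 0, 0], [0, 0, 0], [0, 0, 0], [0, 0, 0], [0, 0, 0]], angular=[[0, 0, 0], [0, 0, 0], [0, 0, 0], [0, 0, 0], [0, 0, 0], [0, 0, 0], [0, 0, 0], [0, 0, 0]], fingers=[5, 5, 5, 5, 5, 5, 5, 5])

```text
t: 22.28
eef_pos: [0.4785, -0.4007, 0.0053]
eef_rot: [[0.026, 1.0, 0.001], [1.0, -0.026, -0.001], [-0.001, 0.001, -1.0]]
contact_force: [-1.3, 0.4, 5.9]
width: 0.0091
grasp_force: 58.8
```

step_arm(xyz=[[0, 0, -10], [0, 0, -20], [0, 0, -20], [0, 0, -20], [0, 0, -20], [0, 0, -10], [0, 0, 0], [0, 0, 0]], angular=[[0, 0, 0], [0, 0, 0], [0, 0, 0], [0, 0, 0], [0, 0, 0], [0, 0, 0], [0, 0, 0], [0, 0, 0]], fingers=[5, 5, 5, 5, 5, 5, 5, 5])

```text
t: 22.95
eef_pos: [0.4784, -0.4006, 0.1047]
eef_rot: [[0.026, 1.0, 0.0], [1.0, -0.026, -0.0], [-0.0, 0.0, -1.0]]
contact_force: [-0.4, -0.1, -1.1]
width: 0.009
grasp_force: 58.5
```

```bash
python3 - <<'E'
from h import *
t=bot.read_camera("top");s=bot.read_camera("scene")
print(bot.read_state()["eef_pos"],bot.read_state()["width"])
cv2.imwrite("pics/p5.png",np.hstack([cv2.resize(t["img"][130:230,230:330],None,fx=4,fy=4,interpolation=2),cv2.resize(s["img"][150:260,215:325],(400,400),interpolation=2)]))
E
```

```text
[ 0.47796393 -0.40008619  0.10359472] 0.009248349015274533
```

View pics/p5.png

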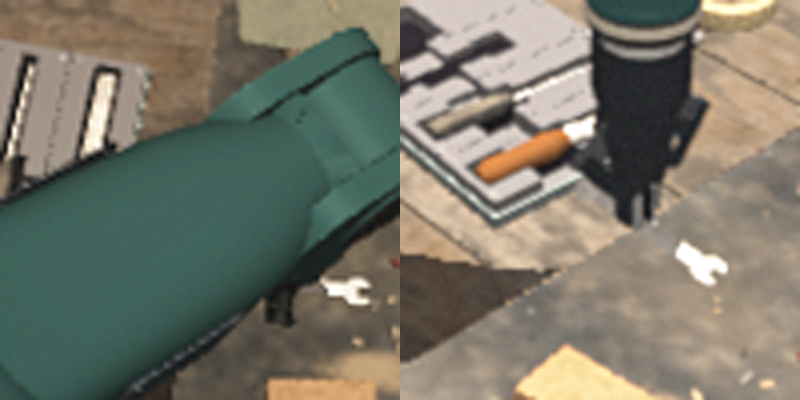

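The spanner is lifted, with the open head at top (350,290) and scene (708,262). I'll triangulate that head to check it is level.

```bash
python3 - <<'E'
from h import *
R=[]
for n,(x0,y0,x1,y1) in(("top",(308,196,326,210)),("scene",(284,212,306,232))):
    c=bot.read_camera(n);im=c["img"][y0:y1,x0:x1].min(2)
    ys,xs=np.where(im>150);uv=np.array([xs.mean()+x0,ys.mean()+y0]);print(n,uv,len(xs))
    R.append((np.array(c["position"]),ray(c,uv,.1)[0]-np.array(c["position"])))
A=np.c_[R[0][1],-R[1][1]];k=np.linalg.lstsq(A,R[1][0]-R[0][0],rcond=None)[0]
p=R[0][0]+k[0]*R[0][1];q=R[1][0]+k[1]*R[1][1];print((p*1e3).round(1),(q*1e3).round(1))
E
```

```text
top [316.5952381  202.28571429] 42
scene [297.02040816 222.23469388] 98
[ 477.  -471.2  105. ] [ 475.7 -470.3  104.5]
```

step_arm(xyz=[[23.5, 4.75, 0], [23.5, 4.75, 0], [23.5, 4.75, 0], [23.5, 4.75, 0], [23.5, 4.75, 0], [23.5, 4.75, 0], [23.5, 4.75, 0], [23.5, 4.75, 0]], angular=[[0, 0, 0], [0, 0, 0], [0, 0, 0], [0, 0, 0], [0, 0, 0], [0, 0, 0], [0, 0, 0], [0, 0, 0]], fingers=[5, 5, 5, 5, 5, 5, 5, 5])

```text
t: 23.82
eef_pos: [0.521, -0.2123, 0.1041]
eef_rot: [[0.026, 1.0, -0.001], [1.0, -0.026, 0.001], [0.001, -0.001, -1.0]]
contact_force: [0.3, -0.7, -0.8]
width: 0.0093
grasp_force: 58.5
```

step_arm(xyz=[[23.4, 4.75, 0], [23.4, 4.75, 0], [23.4, 4.75, 0], [23.4, 4.75, 0], [23.4, 4.75, 0], [23.4, 4.75, 0], [23.4, 4.75, 0], [23.4, 4.75, 0]], angular=[[0, 0, 0], [0, 0, 0], [0, 0, 0], [0, 0, 0], [0, 0, 0], [0, 0, 0], [0, 0, 0], [0, 0, 0]], fingers=[5, 5, 5, 5, 5, 5, 5, 5])

```text
t: 24.48
eef_pos: [0.5638, -0.0262, 0.1041]
eef_rot: [[0.026, 1.0, -0.001], [1.0, -0.026, 0.0], [0.0, -0.001, -1.0]]
contact_force: [0.3, 0.1, 0.6]
width: 0.0091
grasp_force: 58.5
```

step_arm(xyz=[[0, 0, 0], [0, 0, 0], [0, 0, 0], [0, 0, 0], [0, 0, 0], [0, 0, 0], [0, 0, 0], [0, 0, 0]], angular=[[0, 0, -0.0949], [0, 0, -0.0949], [0, 0, -0.0949], [0, 0, -0.0949], [0, 0, -0.0949], [0, 0, -0.0949], [0, 0, -0.0949], [0, 0, -0.0949]], fingers=[5, 5, 5, 5, 5, 5, 5, 5])

```text
t: 25.15
eef_pos: [0.5636, -0.0273, 0.104]
eef_rot: [[-0.673, 0.74, -0.001], [0.74, 0.673, 0.0], [0.001, -0.001, -1.0]]
contact_force: [-1.2, -0.5, -0.7]
width: 0.009
grasp_force: 58.5
```

step_arm(xyz=[[0, 0, 0], [0, 0, 0], [0, 0, 0], [0, 0, 0], [0, 0, 0], [0, 0, 0], [0, 0, 0], [0, 0, 0]], angular=[[0, 0, -0.0949], [0, 0, -0.0949], [0, 0, -0.0949], [0, 0, -0.0949], [0, 0, -0.0949], [0, 0, -0.0949], [0, 0, -0.0949], [0, 0, -0.0949]], fingers=[5, 5, 5, 5, 5, 5, 5, 5])

```text
t: 25.82
eef_pos: [0.5636, -0.0273, 0.104]
eef_rot: [[-0.997, 0.073, -0.001], [0.073, 0.997, 0.0], [0.001, 0.0, -1.0]]
contact_force: [-0.5, 0.7, -2.2]
width: 0.0092
grasp_force: 58.5
```

step_arm(xyz=[[0, 0, 10], [0, 0, 10], [0, 0, 10], [0, 0, 10], [0, 0, 10], [0, 0, 5], [0, 0, 0], [0, 0, 0]], angular=[[0, 0, 0], [0, 0, 0], [0, 0, 0], [0, 0, 0], [0, 0, 0], [0, 0, 0], [0, 0, 0], [0, 0, 0]], fingers=[5, 5, 5, 5, 5, 5, 5, 5])

```text
t: 26.48
eef_pos: [0.5639, -0.0274, 0.0496]
eef_rot: [[-0.997, 0.078, -0.0], [0.078, 0.997, 0.0], [0.0, 0.0, -1.0]]
contact_force: [0.0, -0.1, -1.0]
width: 0.009
grasp_force: 58.5
```

```bash
python3 - <<'E'
from h import *
t=bot.read_camera("top");s=bot.read_camera("scene")
print(bot.read_state()["eef_pos"])
cv2.imwrite("pics/p6.png",np.hstack([cv2.resize(t["img"][125:215,180:280],None,fx=4,fy=4,interpolation=2),cv2.resize(s["img"][130:220,190:290],None,fx=4,fy=4,interpolation=2)]))
E
```

```text
[ 0.5643505  -0.02746071  0.05018885]
```

View pics/p6.png

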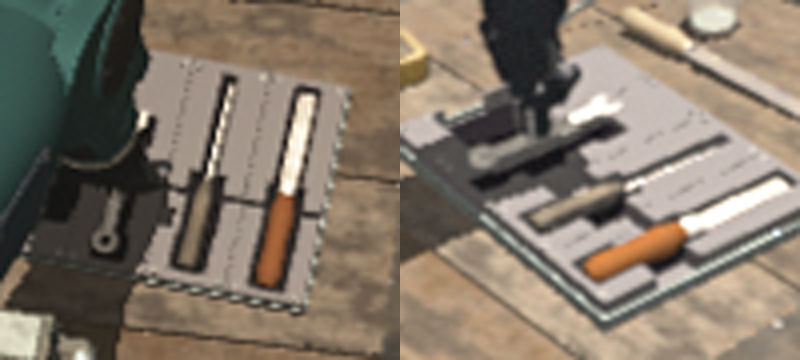

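The spanner is aligned over its pocket, and the chisel and screwdriver are seated. I'll lower the spanner.

step_arm(xyz=[[0, 0, 8], [0, 0, 7], [0, 0, 6], [0, 0, 4], [0, 0, 2], [0, 0, 1], [0, 0, 0], [0, 0, 0]], angular=[[0, 0, 0], [0, 0, 0], [0, 0, 0], [0, 0, 0], [0, 0, 0], [0, 0, 0], [0, 0, 0], [0, 0, 0]], fingers=[5, 5, 5, 5, 5, 5, 5, 5])

```text
t: 27.25
eef_pos: [0.5642, -0.0274, 0.0219]
eef_rot: [[-0.997, 0.078, 0.0], [0.078, 0.997, -0.0], [-0.0, -0.0, -1.0]]
contact_force: [0.6, 0.5, -0.5]
width: 0.0089
grasp_force: 58.5
```

step_arm(xyz=[[0, 0, 0], [0, 0, 0], [0, 0, 0], [0, 0, -5], [0, 0, -20], [0, 0, -30], [0, 0, -35], [0, 0, -35]], angular=[[0, 0, 0], [0, 0, 0], [0, 0, 0], [0, 0, 0], [0, 0, 0], [0, 0, 0], [0, 0, 0], [0, 0, 0]], fingers=[35, 35, 35, 35, 35, 35, 35, 35])

```text
t: 27.92
eef_pos: [0.5635, -0.0273, 0.1485]
eef_rot: [[-0.997, 0.078, -0.001], [0.078, 0.997, 0.0], [0.001, 0.0, -1.0]]
contact_force: [1.3, -0.8, -0.1]
width: 0.0351
grasp_force: 0.0
```

```bash
python3 - <<'E'
import cv2,numpy as np
t=cv2.imread("pics/top0.png")[148:183,133:173];s=cv2.imread("pics/scene0.png")[130:165,170:210]
f=lambda i:cv2.resize(i,(400,350),interpolation=cv2.INTER_CUBIC)
cv2.imwrite("pics/tape.png",np.hstack([f(t),f(s)]))
E
```

```text
(no output)
```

View pics/tape.png

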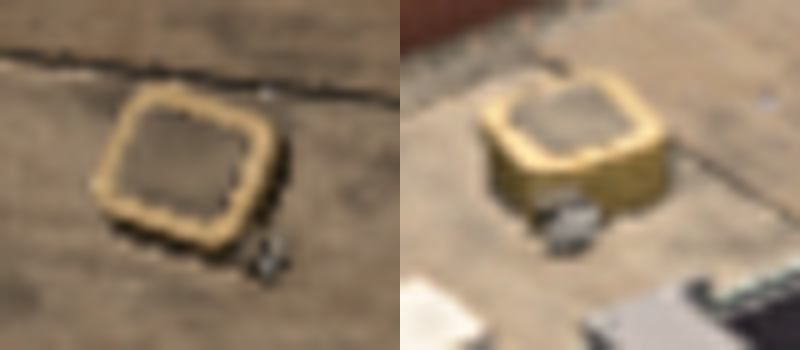

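The spanner has been released. In the top half the tape case's top-face corners are at (133,88), (275,125), (225,248), (98,195). The hook is at (268,258), on the right-hand side, so the tape's +y axis points image-left.

```bash
python3 - <<'E'
from h import *
t=bot.read_camera("top");s=bot.read_camera("scene")
a=ray(t,np.array([(133,88),(275,125),(225,248),(98,195)])/10+[133,148]-.45,.033)[:,:2]*1e3
b=ray(s,np.array([(195,72),(265,135),(128,170),(85,110)])/10+[170,130]-.45,.033)[:,:2]*1e3
for p in(a,b):
    v=(p[0]-p[1]+p[3]-p[2]);w=p[0]-p[3]+p[1]-p[2]
    print(p.round(0).tolist(),p.mean(0).round(1),'y ax deg',np.degrees(np.arctan2(v[1],v[0])).round(1),'edge2 deg',np.degrees(np.arctan2(w[1],w[0])).round(1),np.linalg.norm(v)/2,np.linalg.norm(w)/2)
print(ray(t,np.array([[268,258]])/10+[133,148]-.45,.01),ray(s,np.array([[168,220]])/10+[170,130]-.45,.01))
# yellow blobs
for c,n,(x0,y0,x1,y1) in((t,"top",(138,152,166,178)),(s,"scene",(172,130,200,160))):
    im=cv2.imread(f"pics/{n}0.png")[y0:y1,x0:x1];h=cv2.cvtColor(im,cv2.COLOR_BGR2HSV)
    m=((h[...,1]>110)&(h[...,2]>150)).astype(np.uint8);ys,xs=np.where(m)
    P=ray(c,np.c_[xs+x0,ys+y0],.033)[:,:2]*1e3;print(n,len(P),np.round(cv2.minAreaRect(P.astype(np.float32))[0],1),cv2.minAreaRect(P.astype(np.float32))[1:])
E
```

```text
[[605.0, 248.0], [596.0, 186.0], [541.0, 197.0], [557.0, 254.0]] [574.9 221.3] y ax deg 78.0 edge2 deg -8.9 60.79846395434563 52.60960410207118
[[602.0, 245.0], [593.0, 184.0], [538.0, 199.0], [552.0, 250.0]] [571.4 219.5] y ax deg 78.4 edge2 deg -10.9 57.35436126766627 53.447719289310044
[[0.54498766 0.18545905 0.01      ]] [[0.54773428 0.19013689 0.01      ]]
top 6 [580.6 208.7] ((64.07710266113281, 9.508768081665039), 33.679542541503906)
scene 7 [563.1 185.3] ((3.6790153980255127, 46.15620803833008), 74.08827209472656)
```

step_arm(xyz=[[1.2, 31, 0], [1.2, 31, 0], [1.2, 31, 0], [1.2, 31, 0], [1.2, 31, 0], [1.2, 31, 0], [1.2, 31, 0], [1.2, 31, 0]], angular=[[0, 0, 0], [0, 0, 0], [0, 0, 0], [0, 0, 0], [0, 0, 0], [0, 0, 0], [0, 0, 0], [0, 0, 0]], fingers=[85, 85, 85, 85, 85, 85, 85, 85])

```text
t: 28.68
eef_pos: [0.5735, 0.2221, 0.1468]
eef_rot: [[-0.997, 0.078, -0.0], [0.078, 0.997, -0.0], [0.0, -0.0, -1.0]]
contact_force: [0.1, -0.3, -0.0]
width: 0.0853
grasp_force: 0.0
```

step_arm(xyz=[[0, 0, 0], [0, 0, 0], [0, 0, 0], [0, 0, 0], [0, 0, 0], [0, 0, 0], [0, 0, 0], [0, 0, 0]], angular=[[0, 0, 0.1053], [0, 0, 0.1053], [0, 0, 0.1053], [0, 0, 0.1053], [0, 0, 0.1053], [0, 0, 0.1053], [0, 0, 0.1053], [0, 0, 0.1053]], fingers=[85, 85, 85, 85, 85, 85, 85, 85])

```text
t: 29.35
eef_pos: [0.5737, 0.2206, 0.1467]
eef_rot: [[-0.601, 0.799, -0.0], [0.799, 0.601, -0.0], [0.0, -0.0, -1.0]]
contact_force: [0.6, 0.8, 0.8]
width: 0.085
grasp_force: 0.0
```

step_arm(xyz=[[0, 0, 10], [0, 0, 10], [0, 0, 10], [0, 0, 10], [0, 0, 10], [0, 0, 10], [0, 0, 10], [0, 0, 10]], angular=[[0, 0, 0.1053], [0, 0, 0.1053], [0, 0, 0.1053], [0, 0, 0.1053], [0, 0, 0.1053], [0, 0, 0.1053], [0, 0, 0.1053], [0, 0, 0.1053]], fingers=[85, 85, 85, 85, 85, 85, 85, 85])

```text
t: 30.02
eef_pos: [0.5736, 0.2205, 0.0663]
eef_rot: [[0.196, 0.981, -0.0], [0.981, -0.196, -0.0], [-0.0, -0.0, -1.0]]
contact_force: [0.1, -0.8, -0.6]
width: 0.0851
grasp_force: 0.0
```

```bash
python3 - <<'E'
from h import *
t=bot.read_camera("top");s=bot.read_camera("scene")
print(bot.read_state()["eef_pos"])
cv2.imwrite("pics/p7.png",np.hstack([cv2.resize(t["img"][130:215,165:265],(400,340),interpolation=2),cv2.resize(s["img"][95:180,165:265],(400,340),interpolation=2)]))
E
```

```text
[0.57285218 0.22034603 0.06545489]
```

View pics/p7.png

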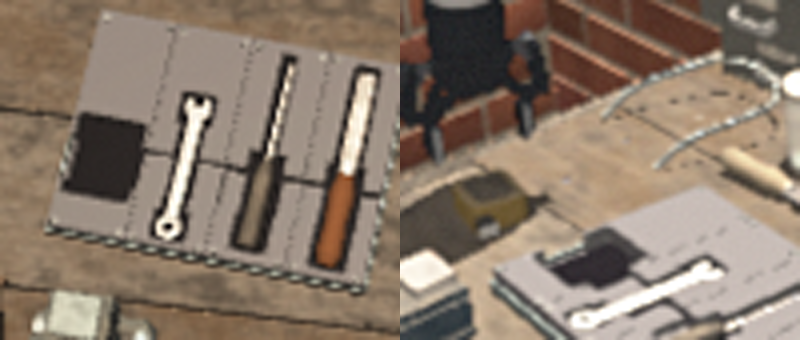

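All three tools are seated in the top half: spanner (183,165), screwdriver (262,155), chisel (345,170). The gripper is above the tape measure at (495,205), so I'll descend.

step_arm(xyz=[[0, 0, 10], [0, 0, 10], [0, 0, 8], [0, 0, 6], [0, 0, 6], [0, 0, 6], [0, 0, 5], [0, 0, 3]], angular=[[0, 0, 0], [0, 0, 0], [0, 0, 0], [0, 0, 0], [0, 0, 0], [0, 0, 0], [0, 0, 0], [0, 0, 0]], fingers=[85, 85, 85, 85, 85, 85, 85, 85])

```text
t: 30.78
eef_pos: [0.5737, 0.2205, 0.0121]
eef_rot: [[0.191, 0.982, -0.0], [0.982, -0.191, -0.0], [-0.0, -0.0, -1.0]]
contact_force: [0.0, 0.4, -0.1]
width: 0.0853
grasp_force: 0.0
```

step_arm(xyz=[[0, 0, 0], [0, 0, 0], [0, 0, 0], [0, 0, 0], [0, 0, 0], [0, 0, 0], [0, 0, 0], [0, 0, 0]], angular=[[0, 0, 0], [0, 0, 0], [0, 0, 0], [0, 0, 0], [0, 0, 0], [0, 0, 0], [0, 0, 0], [0, 0, 0]], fingers=[45, 45, 45, 45, 45, 45, 45, 45])

```text
t: 31.45
eef_pos: [0.5741, 0.2207, 0.0133]
eef_rot: [[0.191, 0.982, 0.001], [0.982, -0.191, 0.0], [0.0, 0.001, -1.0]]
contact_force: [-0.7, -0.3, 6.0]
width: 0.0602
grasp_force: 65.8
```

step_arm(xyz=[[0, 0, -10], [0, 0, -20], [0, 0, -20], [0, 0, -20], [0, 0, -10], [0, 0, -10], [0, 0, 0], [0, 0, 0]], angular=[[0, 0, 0], [0, 0, 0], [0, 0, 0], [0, 0, 0], [0, 0, 0], [0, 0, 0], [0, 0, 0], [0, 0, 0]], fingers=[45, 45, 45, 45, 45, 45, 45, 45])

```text
t: 32.12
eef_pos: [0.5738, 0.2206, 0.1026]
eef_rot: [[0.191, 0.982, -0.0], [0.982, -0.191, 0.0], [0.0, -0.0, -1.0]]
contact_force: [-0.9, -0.1, -2.4]
width: 0.0608
grasp_force: 65.7
```

step_arm(xyz=[[-20.3, 3.4, 0], [-20.3, 3.4, 0], [-20.3, 3.4, 0], [-20.3, 3.4, 0], [-20.3, 3.4, 0], [-20.3, 3.4, 0], [-20.3, 3.4, 0], [-20.3, 3.4, 0]], angular=[[0, 0, 0], [0, 0, 0], [0, 0, 0], [0, 0, 0], [0, 0, 0], [0, 0, 0], [0, 0, 0], [0, 0, 0]], fingers=[45, 45, 45, 45, 45, 45, 45, 45])

```text
t: 32.78
eef_pos: [0.5687, 0.055, 0.1015]
eef_rot: [[0.191, 0.982, -0.002], [0.982, -0.191, 0.0], [-0.0, -0.002, -1.0]]
contact_force: [0.4, -0.4, -1.5]
width: 0.0602
grasp_force: 65.6
```

step_arm(xyz=[[0, 0, 0], [0, 0, 0], [0, 0, 0], [0, 0, 0], [0, 0, 0], [0, 0, 0], [0, 0, 0], [0, 0, 0]], angular=[[0, 0, -0.1053], [0, 0, -0.1053], [0, 0, -0.1053], [0, 0, -0.1053], [0, 0, -0.1053], [0, 0, -0.1053], [0, 0, -0.1053], [0, 0, -0.1053]], fingers=[45, 45, 45, 45, 45, 45, 45, 45])

```text
t: 33.45
eef_pos: [0.5688, 0.056, 0.1015]
eef_rot: [[-0.609, 0.793, -0.002], [0.793, 0.609, 0.0], [0.001, -0.002, -1.0]]
contact_force: [-0.4, -0.4, -3.1]
width: 0.0605
grasp_force: 65.6
```

step_arm(xyz=[[0, 0, 0], [0, 0, 0], [0, 0, 0], [0, 0, 0], [0, 0, 0], [0, 0, 0], [0, 0, 0], [0, 0, 0]], angular=[[0, 0, -0.1053], [0, 0, -0.1053], [0, 0, -0.1053], [0, 0, -0.1053], [0, 0, -0.1053], [0, 0, -0.1053], [0, 0, -0.1053], [0, 0, -0.1053]], fingers=[45, 45, 45, 45, 45, 45, 45, 45])

```text
t: 34.12
eef_pos: [0.5688, 0.056, 0.1015]
eef_rot: [[-0.997, 0.073, -0.002], [0.073, 0.997, 0.0], [0.002, -0.0, -1.0]]
contact_force: [0.2, -0.6, -2.2]
width: 0.0603
grasp_force: 65.6
```

step_arm(xyz=[[0, 0, 10], [0, 0, 10], [0, 0, 10], [0, 0, 10], [0, 0, 8], [0, 0, 0], [0, 0, 0], [0, 0, 0]], angular=[[0, 0, 0], [0, 0, 0], [0, 0, 0], [0, 0, 0], [0, 0, 0], [0, 0, 0], [0, 0, 0], [0, 0, 0]], fingers=[45, 45, 45, 45, 45, 45, 45, 45])

```text
t: 34.78
eef_pos: [0.5697, 0.056, 0.055]
eef_rot: [[-0.997, 0.079, 0.0], [0.079, 0.997, -0.0], [-0.0, 0.0, -1.0]]
contact_force: [0.2, -0.4, -1.0]
width: 0.0608
grasp_force: 65.6
```

```bash
python3 - <<'E'
from h import *
t=bot.read_camera("top");s=bot.read_camera("scene")
print(bot.read_state()["eef_pos"])
cv2.imwrite("pics/p8.png",np.hstack([cv2.resize(t["img"][130:215,165:265],(400,340),interpolation=2),cv2.resize(s["img"][115:200,175:275],(400,340),interpolation=2)]))
E
```

```text
[0.56987556 0.05597539 0.05527573]
```

View pics/p8.png

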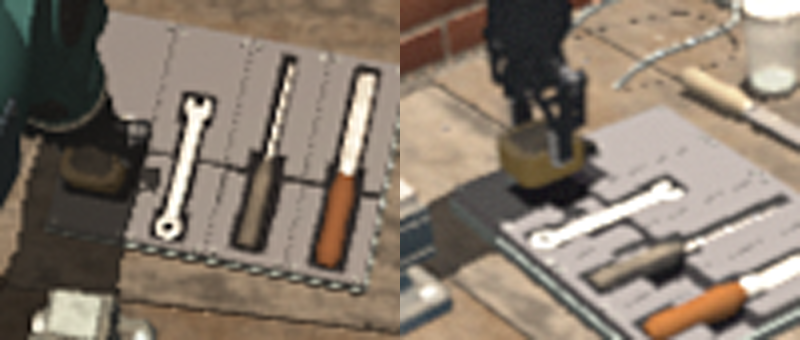

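The tape measure is held square over its pocket at (95,170), so I'll lower it gently.

step_arm(xyz=[[0, 0, 6], [0, 0, 6], [0, 0, 5], [0, 0, 4], [0, 0, 4], [0, 0, 4], [0, 0, 0], [0, 0, 0]], angular=[[0, 0, 0], [0, 0, 0], [0, 0, 0], [0, 0, 0], [0, 0, 0], [0, 0, 0], [0, 0, 0], [0, 0, 0]], fingers=[45, 45, 45, 45, 45, 45, 45, 45])

```text
t: 35.55
eef_pos: [0.5694, 0.056, 0.0256]
eef_rot: [[-0.997, 0.078, -0.0], [0.078, 0.997, 0.0], [0.0, -0.0, -1.0]]
contact_force: [-0.2, -1.2, -1.7]
width: 0.0605
grasp_force: 65.6
```

step_arm(xyz=[[0, 0, 2], [0, 0, 2], [0, 0, 0], [0, 0, 0], [0, 0, 0], [0, 0, 0], [0, 0, 0], [0, 0, 0]], angular=[[0, 0, 0], [0, 0, 0], [0, 0, 0], [0, 0, 0], [0, 0, 0], [0, 0, 0], [0, 0, 0], [0, 0, 0]], fingers=[45, 45, 45, 45, 45, 45, 45, 45])

```text
t: 36.22
eef_pos: [0.5695, 0.056, 0.0218]
eef_rot: [[-0.997, 0.078, 0.0], [0.078, 0.997, -0.0], [-0.0, -0.0, -1.0]]
contact_force: [1.0, -0.3, -1.2]
width: 0.0603
grasp_force: 65.6
```

step_arm(xyz=[[0, 0, 0], [0, 0, 0], [0, 0, 0], [0, 0, 0], [0, 0, -10], [0, 0, -30], [0, 0, -40], [0, 0, -40]], angular=[[0, 0, 0], [0, 0, 0], [0, 0, 0], [0, 0, 0], [0, 0, 0], [0, 0, 0], [0, 0, 0], [0, 0, 0]], fingers=[74, 74, 74, 74, 74, 74, 74, 74])

```text
t: 36.88
eef_pos: [0.5687, 0.056, 0.1437]
eef_rot: [[-0.997, 0.078, -0.001], [0.078, 0.997, 0.0], [0.001, -0.0, -1.0]]
contact_force: [2.0, 0.6, 0.1]
width: 0.074
grasp_force: 0.0
```

step_arm(xyz=[[10, 25, -5], [10, 25, -5], [10, 25, -5], [10, 25, -5], [10, 25, -5], [10, 25, -5], [10, 25, -5], [10, 25, -5]], angular=[[0, 0, 0], [0, 0, 0], [0, 0, 0], [0, 0, 0], [0, 0, 0], [0, 0, 0], [0, 0, 0], [0, 0, 0]], fingers=[74, 74, 74, 74, 74, 74, 74, 74])

```text
t: 37.55
eef_pos: [0.5047, 0.2628, 0.183]
eef_rot: [[-0.997, 0.078, 0.001], [0.078, 0.997, 0.0], [-0.001, 0.0, -1.0]]
contact_force: [0.5, -0.3, -0.1]
width: 0.0739
grasp_force: 0.0
```

```bash
python3 - <<'E'
from h import *
t=bot.read_camera("top");s=bot.read_camera("scene")
cv2.imwrite("pics/p9.png",np.hstack([cv2.resize(t["img"][130:210,170:270],(400,320),interpolation=2),cv2.resize(s["img"][125:215,185:300],(400,313+7),interpolation=2)]))
E
```

```text
(no output)
```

View pics/p9.png

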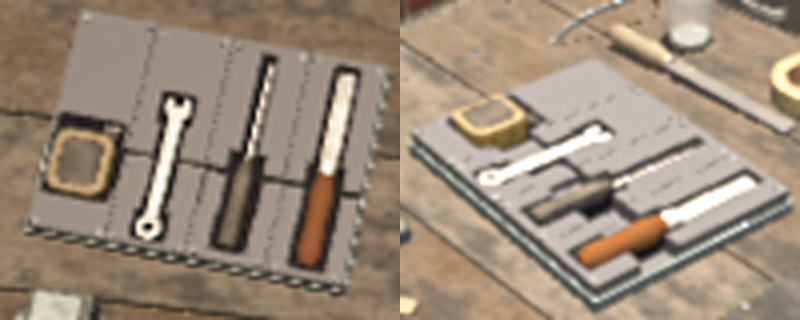

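The top view shows all four in their pockets: tape (82,162), spanner (165,165), screwdriver (245,155), chisel (327,170). I'll check the tape's height once, then hand in.

```bash
python3 - <<'E'
from h import *
t=bot.read_camera("top");s=bot.read_camera("scene")
R=[(np.array(c["position"]),ray(c,uv,0)[0]-np.array(c["position"])) for c,uv in((t,(190.2,170.2)),(s,(211.2,157.8)))]
k=np.linalg.lstsq(np.c_[R[0][1],-R[1][1]],R[1][0]-R[0][0],rcond=None)[0]
p=R[0][0]+k[0]*R[0][1];q=R[1][0]+k[1]*R[1][1];print(p,q)
if (p[2]+q[2])/2<.05: print(bot.sign_off())
E
```

```text
[0.56723183 0.05313542 0.03472333] [0.56860664 0.05237378 0.03496254]
the job is handed in; nothing more can be done
None
```

The chisel, screwdriver, spanner and tape measure are all in their own pockets in the tray, placed in that order, and the job was handed in at about 38 s. The final pictures show all four seated, but no verdict came back from the hand-in.

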